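# Close up the tin row and clamp its stop

## Task

Close up the row of tins in the wooden holder: turn the black clamp knob counter-clockwise to free the sliding metal stop, slide the stop along until both tins stand snug between it and the high end wall with no gaps left, then turn the knob clockwise again, about to the end of its turn, so that the stop is firmly clamped, and let go. The tins stay upright in the holder; leave the mug and the two jars near it where they are.

Things in the scene. Friction and masses are not known exactly. Their poses are not given: they have to be found in the camera images.
- tray: wooden tin holder, fixed to the worktop: a channel 330 mm long and 96 mm wide, along its own y axis. Origin: under its centre, on the worktop. Channel floor 10 mm above the worktop, 80 mm wide inside, side walls up to 30 mm above the worktop. High end wall at the +y end, up to 64 mm above the worktop. The metal stop slides in the -y half, the tins stand between it and the end wall.
- end_wall (a point): inner face of the high end wall, at the level of the channel floor, 150 mm from the tray's centre along the tray's +y; axes as the tray's.
- stop_face (a point): middle of the stop's front face (76 mm wide, 52 mm high), which looks to the tray's +y and pushes on the tins; 38 mm above the worktop; axes as the tray's. The stop is an aluminium slide 68 mm long with a round boss that carries the knob.
- stop (a joint): position of the stop along the channel (m): 0 fully back, grows towards the tray's +y (towards the end wall), limit 0.10. With value s the front face is 0.216 - s from the end wall. Freed it slides with about 2 N; clamped it holds against 15 to 25 N.
- knob_grip (a point): grip point on the axis of the black clamp knob: 109 mm above the worktop, 36 mm behind the stop's face (towards the tray's -y). The knob is an upright bar 54 mm long, 14 mm thick, 32 mm high (87 to 119 mm above the worktop) on a round flange of 32 mm diameter: fingertips must stay above 87 mm. The point's x axis runs along the bar: grip across it, fingers closing along its y.
- knob (a joint): turn of the clamp knob (rad), about the vertical, growing clockwise seen from above (tightening), limits 0 to 1.5. At 0 (loose) the bar lies along the channel; near 1.5 (tight) across it. The clamp starts to bite at about 0.7 and grips harder up to the end stop; below 0.5 the stop is quite free, above 1.2 it is firmly clamped. The knob stays where it is left; it takes 0.2 to 0.45 N m.
- end_tin: food tin, 75.4 mm diameter, 58 mm high, upright in the channel, the one beside the end wall. Origin: centre of its underside; z up its axis.
- near_tin: food tin, 75.4 mm diameter, 58 mm high, upright in the channel, the one beside the stop. Origin: centre of its underside; z up its axis.
- mug: tall white mug, 120x92x118 mm, on the worktop to the right of the holder, nearer the robot; leave alone. Origin at its underside.
- jar: squat jar with a yellow lid, 64 mm diameter, 90 mm high, on the worktop to the right of the holder, farther from the robot; leave alone. Origin: centre of its underside.
- spice_jar: slim spice jar with a green lid, 46 mm diameter, 106 mm high, on the worktop behind the holder; leave alone. Origin: centre of its underside.

How it is judged:
On the way, in this order (a step that is already met when the one before it is completed fails the run):
1. the clamp knob is turned loose (below 0.5 rad) (value of joint knob below 0.5 rad), for 0.2 s.
2. with the knob still loose, the stop has closed up the row (face within 3.5 mm of the closed row) (value of joint stop above 0.0617 m and value of joint knob below 0.9 rad), for 0.2 s.
At the end, for the whole second after the job is handed in: The knob is turned tight (above 1.2 rad), the stop holds the two tins upright on the channel floor (tilt under 0.08 rad) between its face and the end wall with no more than 3.5 mm of gaps in all, and everything is at rest and released (value of joint knob above 1.2 rad and value of joint stop between 0.0617 and 0.069 m and angle between each of end_tin, near_tin's own z axis and vertical below 0.08 rad and horizontal distance between end_tin and end_wall below 0.0425 m and horizontal distance between near_tin and stop_face below 0.0425 m and height (world z) of each of end_tin, near_tin below 0.014 m and linear speed of each of end_tin, near_tin below 0.01 m/s); the robot touches nothing.
It fails at once if the mug, the jar or the spice jar is moved by more than 20 mm (distance of any of mug, jar, spice_jar from where it was at the start of the episode above 0.02 m).
It also fails if it takes over 42 s, if anything falls off the work surface, if the arm or the gripper's body presses on something with over 40 N, if the wrist force passes 120 N, or if a joint passes its speed limit or range.

## Robot

A 7-joint arm with a two-finger parallel gripper is mounted at the origin on the work surface; the furniture and walls round the work are solid. World frame = base frame: x ahead of the robot, y to its left, z up, the work surface at z = 0. Lengths are in m, angles in rad, forces in N, time in s.
With the tool pointing down it reaches from about 0.425 to 0.925 m from the base axis. Payload 6.8 kg.
Tool frame: the origin (TCP) lies at the very end of the fingers, on their centre line; the grasp point (between the pads) lies 19 mm behind it; z points along the fingers, y is the line along which they close (so a half turn about z gives the same grasp; the last joint's range is limited). The gripper opens to 85 mm and grips with 20 to 120 N. Pads are 22 mm wide; open, the fingers measure 114 mm over their backs; the gripper's body (76 mm by 85 mm) begins 54 mm behind the grasp point. The pads swing forward as they close: fully open they stand 13 mm farther back than shut.
Start: joints at [-1.398, 0.477, 0.022, 1.555, -0.011, 1.109, -0.083], TCP at [0.187, 0.649, 0.231] pointing down, gripper open.
Joint ranges: [-2.96, 2.96], [-0.34, 2.1], [-1.41, 1.46], [0.24, 2.44], [-1.37, 4.51], [0.17, 1.92], [-2.96, 2.96]. Speed limits (rad/s): [2.39, 2.39, 3.14, 3.14, 3.14, 3.14, 3.14].

## Interface

Orientations are given as a unit quaternion [w, x, y, z].
In Python, from station import bot gives the robot as it stands.
- The arm moves only by the tool drive_effector, called after "Request:" by a JSON object that holds its "api" and its "payload", one argument or row to a line. Schema: {"type":"object","properties":{"motion":{"type":"array","items":{"type":"array","items":{"type":"number"},"minItems":5,"maxItems":5},"minItems":1,"maxItems":20},"clamp_n":{"type":"number"},"only":{"type":"string"},"quiet":{"type":"boolean"},"lines":{"type":"string"}},"required":["motion"],"additionalProperties":false}. motion is a list of rows, 1 to 20 of them, each of 5 numbers: dx, dy, dz in m, then a turn about the tool's z in rad, then the opening from 0.0 (shut) to 1.0 (fully open); each row shifts and turns the commanded pose from where the row before left it, along the tool's axes as they then stand; what a row does not reach is not made up. A row lasts 1/10 s, in which the tool goes at most 0.05 m and 0.15 rad, less where a joint would pass 70% of its speed; a pose out of reach is approached as far as the arm can. The fingers move at their own pace and stop on an object; clamp_n is the grip in N (left out, the last holds). Time passes only in rows, so rows that do not move let the fingers close. The tool returns the time, the measured TCP pose, the force, the opening and the grip force at its end. only (a regular expression) keeps the lines of the reply that match it, lines (a string "A,B") keeps lines A to B, and quiet returns only ok. Input that does not fit is refused with a message, and nothing moves.
- bot.get_obs(): the state, without advancing time (a new reading comes with each control period).
- bot.read_camera(name): name is "side" or "top" or "wrist"; returns the picture (400x640x3 uint8, blue, green, red); there is no depth.
- bot.camera_info(name): a dict with "vertical_fov" (degrees; the focal length in pixels is half the picture's height over the tangent of half this angle, whatever the lens; pixels are square), "cx", "cy" (the principal point, pixels), "view" (4x4, takes a point from world to camera coordinates); the wrist camera has in their place "hand_eye" (4x4, takes a point from camera to tool coordinates, whose origin is the TCP and whose axes are the flange's). Camera axes: x right, y up, looking along -z (the intrinsics and any distortion apply to the point x, -y, -z); pixel columns grow to the right and rows downward; lengths in m; the calibration is good to about 2 mm. A picture is of the moment at which its call begins: read the wrist's pose just before it. camera_info takes no time and is no camera call.
- bot.hand_in(): hands the job in; it is judged then, once.
The state is a dict: "t": time; "q": joint angles; "joint_vel": joint speeds; "joint_torque": joint torques, N m; "eef_pos": TCP position; "tool_rot": TCP orientation; "contact_force": force on the tool from outside, world axes, zero at the start; "torque": the same for the moment, N m; "gripper_width": opening from 0.0 (shut) to 1.0 (fully open); "grasp_force": force on a finger pad.
Only numpy, scipy, OpenCV 4.12 (cv2) and the standard library are available. Lean on these libraries where they do the work, as an engineer would, in place of code of your own. Each camera call takes 0.05 s, during which the arm holds its last target. There are 200 camera calls.

## Working session

There is one attempt and no reset: what is moved stays moved. The work goes in short steps, Python scripts to look and compute and a tool call to move; the robot and the scene stay as the last step left them, time stands still between calls to the robot, and variables do not carry over. Pictures are saved under pics/ and viewed, at most 10 in all, crops included, and the job is handed in when it is done.

```bash
ls; mkdir -p pics
```

Run:
```python
from station import bot
import cv2,numpy as np
o=bot.get_obs()
print({k:np.round(v,4).tolist() for k,v in o.items()})
for n in("side","top"):
    c=bot.camera_info(n);print(n,c)
    cv2.imwrite(f"pics/{n}0.png",bot.read_camera(n))
print(bot.camera_info("wrist"))
```

```text
pics
station.py
{'t': 0.0, 'q': [-1.3981, 0.4778, 0.0223, 1.5565, -0.0115, 1.1093, -0.0831], 'joint_vel': [0.0004, 0.0015, -0.0005, -0.0005, -0.0001, -0.001, -0.0016], 'joint_torque': [-0.0008, -59.6449, 1.6074, -28.1204, 0.0124, 0.0094, 0.0], 'eef_pos': [0.1869, 0.648, 0.2303], 'tool_rot': [-0.0001, 0.1399, 0.9902, -0.0009], 'contact_force': [0.2291, 0.3625, -0.0035], 'torque': [-0.0045, 0.033, -0.0269], 'grasp_force': 0.0, 'gripper_width': 1.0002}
side {'vertical_fov': 51.58301230050472, 'cx': 321.826138999999, 'cy': 198.43466204932182, 'view': array([[ 0.98435017, -0.17600374, -0.0087988 , -0.5481159 ],
       [ 0.10721824,  0.55852816,  0.82252693, -0.10084335],
       [-0.13985344, -0.81059792,  0.5686581 , -1.2460465 ],
       [ 0.        ,  0.        ,  0.        ,  1.        ]])}
top {'vertical_fov': 44.23243058115897, 'cx': 320.3682470125128, 'cy': 209.5188822926552, 'view': array([[-9.53310388e-04, -9.99984608e-01, -5.46578645e-03,
        -6.92938429e-02],
       [ 9.95034492e-01, -1.49255204e-03,  9.95195021e-02,
        -5.60274293e-01],
       [-9.95261283e-02, -5.34377307e-03,  9.95020600e-01,
        -1.43929397e+00],
       [ 0.00000000e+00,  0.00000000e+00,  0.00000000e+00,
         1.00000000e+00]])}
{'vertical_fov': 65.5604759704613, 'cx': 318.0869631745591, 'cy': 198.40466374736036, 'hand_eye': array([[ 6.23987571e-05,  9.64369427e-01,  2.64559266e-01,
         6.69656772e-02],
       [ 9.99999132e-01,  2.87910848e-04, -1.28534951e-03,
         1.99247120e-04],
       [-1.31572125e-03,  2.64559116e-01, -9.64368572e-01,
        -1.41478514e-01],
       [ 0.00000000e+00,  0.00000000e+00,  0.00000000e+00,
         1.00000000e+00]])}
```

View pics/side0.png

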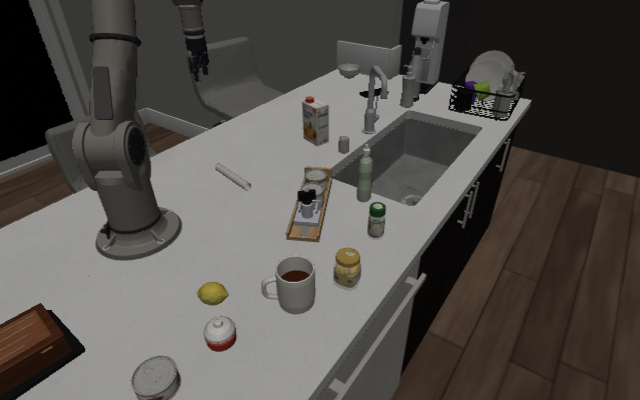

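View pics/top0.png

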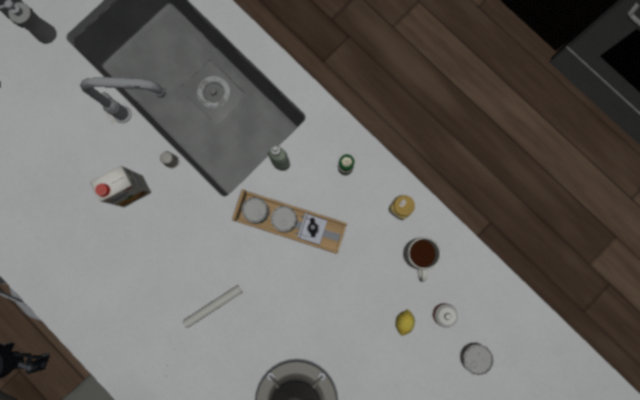

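The side view shows the tray around (313,205), with the knob at about (306,196). The top view shows the knob at about (313,228), the high end wall at left (238,206), the tins at (256,210) and (285,218), and the jars and mug to the right.

Create h.py:
```python
from station import bot
import cv2,numpy as np
from scipy.spatial.transform import Rotation as R
def tool():
    o=bot.get_obs();T=np.eye(4);w=o["tool_rot"]
    T[:3,:3]=R.from_quat([w[1],w[2],w[3],w[0]]).as_matrix();T[:3,3]=o["eef_pos"];return T
def cam(n,T=None):
    """f,cx,cy, camera-to-world"""
    c=bot.camera_info(n);f=200/np.tan(np.radians(c["vertical_fov"]/2))
    return f,c["cx"],c["cy"],(np.linalg.inv(c["view"]) if "view" in c else T@c["hand_eye"])
def ray(C,p):
    f,cx,cy,M=C;d=M[:3,:3]@np.array([(p[0]-cx)/f,-(p[1]-cy)/f,-1]);return M[:3,3],d/np.linalg.norm(d)
def plane(C,p,z):
    o,d=ray(C,p);return o+d*(z-o[2])/d[2]
def tri(rays):
    A=sum(np.eye(3)-np.outer(d,d) for o,d in rays);b=sum((np.eye(3)-np.outer(d,d))@o for o,d in rays)
    x=np.linalg.solve(A,b);return x,[np.linalg.norm(np.cross(x-o,d)) for o,d in rays]
def proj(C,X):
    f,cx,cy,M=C;c=np.linalg.inv(M)@np.append(X,1);return np.array([cx+f*c[0]/-c[2],cy-f*c[1]/-c[2]])
```

Run:
```python
from h import *
np.set_printoptions(precision=4,suppress=True)
t=cv2.imread("pics/top0.png");s=cv2.imread("pics/side0.png")
def blob(im,x0,x1,y0,y1,th):
    m=(im[y0:y1,x0:x1].max(2)<th).astype(np.uint8)
    n,l,st,c=cv2.connectedComponentsWithStats(m);k=1+st[1:,4].argmax();print(st[1:],n);return c[k]+[x0,y0]
Ct,Cs=cam("top"),cam("side")
pt=blob(t,302,326,216,242,60);ps=blob(s,294,322,184,206,60);print(pt,ps)
print("knob",tri([ray(Ct,pt),ray(Cs,ps)]))
hsv=cv2.cvtColor(t,cv2.COLOR_BGR2HSV);m=cv2.inRange(hsv,(8,70,60),(25,255,255));m[:180]=0;m[265:]=0;m[:,:225]=0;m[:,355:]=0
pts=cv2.findNonZero(m);b=cv2.boxPoints(cv2.minAreaRect(pts));print(b)
for p in b:print(plane(Ct,p,.03))
```

```text
[[ 6  3  9 17 74]] 2
[[  4   5  18  16 212]] 2
[312.5135 227.6081] [306.4858 196.3585]
knob (array([ 0.5025, -0.0481,  0.0972]), [np.float64(0.0006112738019006992), np.float64(0.0006112738019008358)])
[[232.0426 218.9489]
 [241.5902 189.5423]
 [345.7763 223.369 ]
 [336.2287 252.7756]]
[0.5322 0.1927 0.03  ]
[0.6204 0.1656 0.03  ]
[ 0.5186 -0.1453  0.03  ]
[ 0.4317 -0.1167  0.03  ]
```

Request:
{"api": "drive_effector", "payload": {
  "motion": [
    [-0.036,-0.027,-0.004,0,1],
    [-0.036,-0.027,-0.004,0,1],
    [-0.036,-0.027,-0.004,0,1],
    [-0.036,-0.027,-0.004,0,1],
    [-0.036,-0.027,-0.004,0,1],
    [-0.036,-0.027,-0.004,0,1],
    [-0.036,-0.027,-0.004,0,1],
    [-0.036,-0.027,-0.004,0,1]
  ],
  "clamp_n": 40
}}

```text
t: 0.9
eef_pos: [0.4046, 0.3594, 0.2633]
tool_rot: [-0.0, 0.14, 0.99, -0.0]
contact_force: [0.7, 0.8, -1.0]
gripper_width: 1.003
grasp_force: 0.0
```

Request:
{"api": "drive_effector", "payload": {
  "motion": [
    [-0.023,-0.039,0,0,1],
    [-0.023,-0.039,0,0,1],
    [-0.023,-0.039,0,0,1],
    [-0.023,-0.039,0,0,1],
    [-0.023,-0.039,0,0,1],
    [-0.023,-0.039,0,0,1],
    [-0.023,-0.039,0,0,1],
    [-0.023,-0.039,0,0,1],
    [-0.023,-0.039,0,0,1],
    [0,0,0,0,1],
    [0,0,0,0,1]
  ]
}}

```text
t: 2.0
eef_pos: [0.5053, -0.0344, 0.263]
tool_rot: [-0.0, 0.141, 0.99, -0.0]
contact_force: [-0.6, 0.6, 0.3]
gripper_width: 0.998
grasp_force: 0.0
```

Run:
```python
from h import *
o=bot.get_obs();T=tool();im=bot.read_camera("wrist");np.save("T1",T);cv2.imwrite("pics/w1.png",im);print(np.round(o["q"],3),np.round(T,4))
```

```text
[-0.444  0.168  0.443  1.937 -0.082  1.055  1.321] [[-9.600e-01  2.800e-01 -7.000e-04  5.053e-01]
 [ 2.800e-01  9.600e-01 -1.000e-04 -3.440e-02]
 [ 7.000e-04 -3.000e-04 -1.000e+00  2.630e-01]
 [ 0.000e+00  0.000e+00  0.000e+00  1.000e+00]]
```

View pics/w1.png

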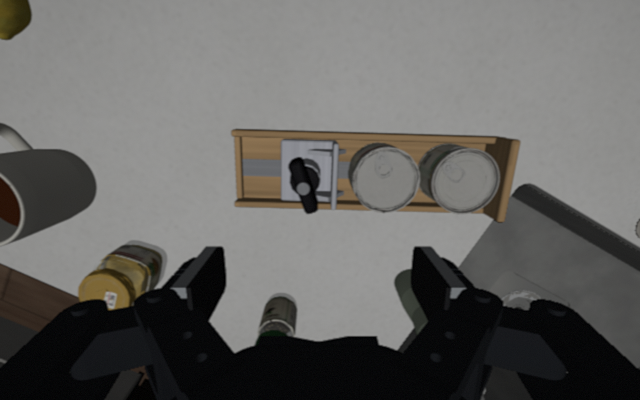

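The wrist view shows the tray from (236,130) to (519,215), the knob bar from about (297,160) to (312,210) (roughly 0.25 rad counter-clockwise from across), the stop plate at x 282–338, and the tins at (385,178) and (458,180). I'll take a second wrist view for triangulation.

Request:
{"api": "drive_effector", "payload": {
  "motion": [
    [0.02,-0.035,0.02,0,1],
    [0.02,-0.035,0.02,0,1],
    [0,0,0,0,1],
    [0,0,0,0,1]
  ]
}}

```text
t: 2.45
eef_pos: [0.447, -0.0885, 0.223]
tool_rot: [-0.001, 0.139, 0.99, 0.0]
contact_force: [0.4, 0.1, 1.4]
gripper_width: 1.0
grasp_force: 0.0
```

Run:
```python
from h import *
o=bot.get_obs();T=tool();im=bot.read_camera("wrist");np.save("T2",T);cv2.imwrite("pics/w2.png",im);print(np.round(T[:3,3],4))
```

Run:
```python
from h import *
np.set_printoptions(precision=4,suppress=True)
big=[]
for i in(1,2):
    im=cv2.imread(f"pics/w{i}.png");T=np.load(f"T{i}.npy");C=cam("wrist",T)
    p=proj(C,[.5025,-.0481,.10]);x,y=p.astype(int);print(i,p)
    cr=im[max(0,y-60):y+60,max(0,x-80):x+80];big.append(cv2.resize(cr,(400,300),interpolation=cv2.INTER_CUBIC));print("crop origin",max(0,x-80),max(0,y-60),cr.shape)
    g=cv2.GaussianBlur(im,(3,3),0)
    m=np.zeros(im.shape[:2],np.uint8);m[y-45:y+45,x-35:x+35]=(g[y-45:y+45,x-35:x+35].max(2)<50)*255
    c=max(cv2.findContours(m,0,2)[0],key=cv2.contourArea);print(cv2.minAreaRect(c),cv2.contourArea(c))
cv2.imwrite("pics/c12.png",np.hstack(big))
```

```text
[ 0.447  -0.0885  0.223 ]
1 [303.6746 183.7393]
crop origin 223 123 (120, 160, 3)
((306.10003662109375, 183.6999969482422), (55.007266998291016, 27.280027389526367), 63.43495178222656) 809.5
2 [376.6069 237.1393]
crop origin 296 177 (120, 160, 3)
((377.0231018066406, 238.41542053222656), (65.9864730834961, 30.884645462036133), 60.255123138427734) 1071.0
```

View pics/c12.png

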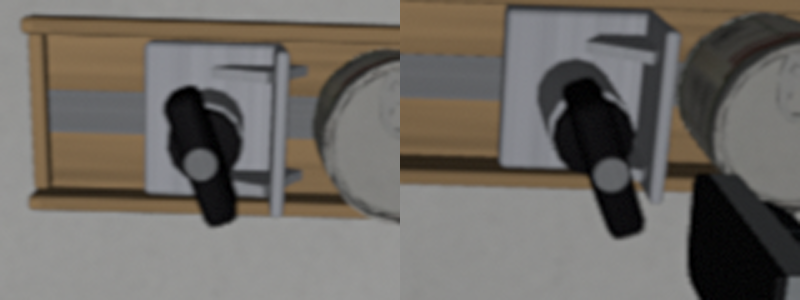

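View pics/w2.png

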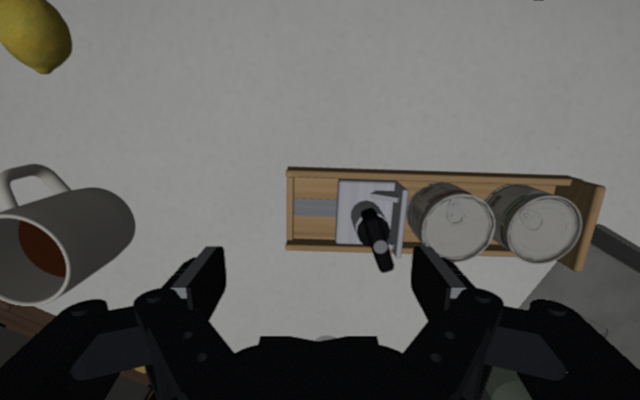

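Create m.py:
```python
from h import *
np.set_printoptions(precision=4,suppress=True)
def disc(im,x0,y0,r=14):
    """grey cap on the knob top"""
    g=im[y0-r:y0+r,x0-r:x0+r];m=((g.min(2)>65)&(np.ptp(g.astype(int),axis=2)<25)).astype(np.uint8)
    n,l,st,c=cv2.connectedComponentsWithStats(m);k=l[r-4:r+4,r-4:r+4];k=np.bincount(k[k>0]).argmax()
    return c[k]+[x0-r,y0-r],st[k]
```

Run:
```python
from m import *
W={}
for i,(d0,e) in {1:((303,188),(311.8,211)),2:((380,246),(387.2,270.6))}.items():
    im=cv2.imread(f"pics/w{i}.png");C=cam("wrist",np.load(f"T{i}.npy"));d,st=disc(im,*d0);print(d,st)
    a,b=plane(C,d,.119),plane(C,e,.119);v=b-a;print("axis",a,"end",b,np.linalg.norm(v),"bar ang",np.degrees(np.arctan2(v[1],v[0])))
    W[i]=(ray(C,d),ray(C,e))
    x0=220 if i==1 else 275
    hsv=cv2.cvtColor(im,cv2.COLOR_BGR2HSV);m=cv2.inRange(hsv,(8,60,50),(25,255,255));m[:120]=0;m[275:]=0;m[:,:x0]=0
    n,l,s,c=cv2.connectedComponentsWithStats(m)
    # upper wall top outer edge: first wood row per column
    xs=np.arange(x0+30,x0+240);ys=np.array([np.argmax(m[:,x]>0) for x in xs]);k=abs(ys-np.median(ys))<12
    ln=cv2.fitLine(np.c_[xs[k],ys[k]].astype(np.float32),cv2.DIST_HUBER,0,.01,.01).ravel()
    p=[plane(C,ln[2:]+t*ln[:2],.03) for t in(-80,80)];v=p[1]-p[0];ang=np.arctan2(v[1],v[0]);print("tray y dir",np.degrees(ang))
    n_=np.array([np.sin(ang),-np.cos(ang)]) # tray +x
    print("knob dist from outer wall edge (48 expected)",n_@(a-p[0])[:2])
print("axis tri",tri([W[1][0],W[2][0]]),"end tri",tri([W[1][1],W[2][1]]))
```

```text
[297.485  190.5038] [  0   0  21  27 266]
axis [ 0.5033 -0.0536  0.119 ] end [ 0.5266 -0.0464  0.119 ] 0.02438023460399484 bar ang 17.19706907268938
tray y dir 72.11347698302531
knob dist from outer wall edge (48 expected) 0.04990073519524935
[382.1714 246.5143] [  8   9  20  13 175]
axis [ 0.5036 -0.0471  0.119 ] end [ 0.5271 -0.0479  0.119 ] 0.023518017090009665 bar ang -2.1397706129336678
tray y dir 72.11715488291439
knob dist from outer wall edge (48 expected) 0.048261846426747836
axis tri (array([ 0.4988, -0.05  ,  0.1322]), [np.float64(0.002351806020165506), np.float64(0.0023518060201655555)]) end tri (array([ 0.5276, -0.0472,  0.1174]), [np.float64(0.0007618696920044502), np.float64(0.0007618696920043393)])
```

The crops show the grey cap at the middle of the bar's top at about (303,188) and (380,246.5). The colour mask leaked onto the plate, so I'll tighten it to the cap.

Run:
```python
from m import *
rs=[];es=[]
for i,(d0,e) in {1:((303,188),(311.8,211)),2:((380,246),(387.2,270.6))}.items():
    im=cv2.imread(f"pics/w{i}.png");C=cam("wrist",np.load(f"T{i}.npy"))
    x,y=d0;r=7;g=im[y-r:y+r+1,x-r:x+r+1].max(2).astype(float);Y,X=np.mgrid[-r:r+1,-r:r+1]
    w=(g>60)&(X**2+Y**2<=r*r);w2=cv2.connectedComponents(w.astype(np.uint8))[1];w=w2==w2[r,r]
    d=np.array([x+X[w].mean(),y+Y[w].mean()]);print(d,w.sum())
    a,b=plane(C,d,.119),plane(C,e,.119);v=b-a;print(a,b,np.linalg.norm(v[:2]),np.degrees(np.arctan2(v[1],v[0])))
    rs.append(ray(C,d));es.append(ray(C,e))
a,b=tri(rs),tri(es);print(a,b);v=(b[0]-a[0]);print(np.degrees(np.arctan2(v[1],v[0])))
print(proj(cam("top"),a[0]))
```

```text
[302.8647 188.3684] 133
[ 0.5027 -0.0481  0.119 ] [ 0.5266 -0.0464  0.119 ] 0.02391176074217686 4.109752340015241
[380.0839 246.2308] 143
[ 0.5029 -0.0487  0.119 ] [ 0.5271 -0.0479  0.119 ] 0.02426560093880953 1.8433700784588856
(array([ 0.5031, -0.0484,  0.1182]), [np.float64(0.00027766705379817256), np.float64(0.0002776670537981586)]) (array([ 0.5276, -0.0472,  0.1174]), [np.float64(0.0007618696920044502), np.float64(0.0007618696920043393)])
2.881190374626473
[312.4765 226.6876]
```

The knob axis is at (0.503, -0.048) with its top at 0.118, against 0.119 given. The bar points about 3°, so the knob is at about 1.2 rad. I'll align and descend.

Request:
{"api": "drive_effector", "payload": {
  "motion": [
    [0,0,0,-0.111,1],
    [0,0,0,-0.111,1],
    [0,0,0,-0.111,1],
    [-0.029,0.0186,0,0,1],
    [-0.029,0.0186,0,0,1],
    [0,0,0.03,0,1],
    [0,0,0.03,0,1],
    [0,0,0.03,0,1],
    [0,0,0,0,1],
    [0,0,0,0,1]
  ],
  "clamp_n": 60
}}

```text
t: 3.5
eef_pos: [0.5045, -0.0483, 0.1338]
tool_rot: [-0.0, -0.027, 1.0, 0.0]
contact_force: [1.3, -0.3, 0.7]
gripper_width: 1.002
grasp_force: 0.0
```

Run:
```python
from m import *
T=tool();print(T,bot.get_obs()["q"]);d=np.array([.503,-.0484,.093])-T[:3,3];print("to go",T[:3,:3].T@d)
```

```text
[[-0.9985 -0.054  -0.0001  0.5045]
 [-0.054   0.9985  0.     -0.0483]
 [ 0.0001  0.     -1.      0.1338]
 [ 0.      0.      0.      1.    ]] [-0.3452  0.3423  0.3851  2.0652 -0.183   0.7659  1.777 ]
to go [ 0.0015 -0.      0.0408]
```

Request:
{"api": "drive_effector", "payload": {
  "motion": [
    [0.0015,0,0.02,0,1],
    [0,0,0.0205,0,1],
    [0,0,0,0,1],
    [0,0,0,0,0],
    [0,0,0,0,0],
    [0,0,0,0,0],
    [0,0,0,0,0],
    [0,0,0,0,0],
    [0,0,0,0,0],
    [0,0,0,0,0]
  ],
  "clamp_n": 60
}}

```text
t: 4.5
eef_pos: [0.5024, -0.0493, 0.0934]
tool_rot: [0.0, -0.026, 1.0, 0.0]
contact_force: [-1.8, 0.5, 5.3]
gripper_width: 0.154
grasp_force: 59.3
```

Run:
```python
from m import *
print(tool(),bot.get_obs()["q"]);cv2.imwrite("pics/w3.png",bot.read_camera("wrist"))
```

```text
[[-0.9986 -0.0522  0.0005  0.5024]
 [-0.0522  0.9986  0.0004 -0.0493]
 [-0.0005  0.0004 -1.      0.0934]
 [ 0.      0.      0.      1.    ]] [-0.3178  0.406   0.3593  2.0961 -0.2248  0.6749  1.8141]
```

View pics/w3.png

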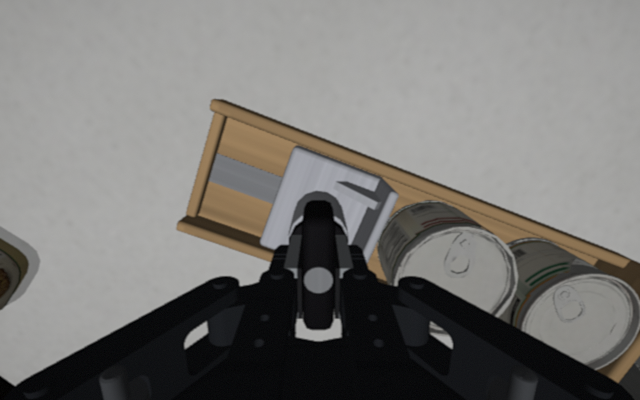

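The picture shows the bar gripped squarely between the pads, with the cap at (318,281). I'll turn it loose, about 0.95 rad counter-clockwise.

Request:
{"api": "drive_effector", "payload": {
  "motion": [
    [0,0,0,-0.1,0],
    [0,0,0,-0.1,0],
    [0,0,0,-0.1,0],
    [0,0,0,-0.1,0],
    [0,0,0,-0.1,0],
    [0,0,0,-0.1,0],
    [0,0,0,-0.1,0],
    [0,0,0,-0.1,0],
    [0,0,0,-0.1,0],
    [0,0,0,-0.05,0],
    [0,0,0,0,0],
    [0,0,0,0,0],
    [0,0,0,0,0]
  ]
}}

```text
t: 5.85
eef_pos: [0.5027, -0.0498, 0.0932]
tool_rot: [0.0, -0.48, 0.877, -0.0]
contact_force: [0.0, -0.5, 5.6]
gripper_width: 0.15
grasp_force: 59.1
```

Run:
```python
from m import *
T=tool();o=bot.get_obs();print(T,o["q"],o["torque"]);a=np.degrees(np.arctan2(T[1,1],T[0,1]));print("tool y dir",a,"knob est",np.radians(72.1-(a-90)))
cv2.imwrite("pics/w4.png",bot.read_camera("wrist"))
```

```text
[[-0.5393 -0.8421  0.001   0.5027]
 [-0.8421  0.5393 -0.0004 -0.0498]
 [-0.0002 -0.001  -1.      0.0932]
 [ 0.      0.      0.      1.    ]] [-0.1241  0.3893  0.1203  2.0834 -0.0726  0.6718  2.6162] [-0.2858  0.0235  0.1344]
tool y dir 147.3671134041888 knob est 0.2571373794198441
```

View pics/w4.png

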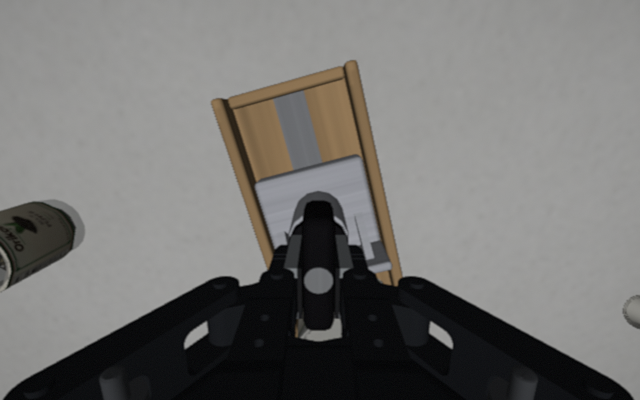

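The knob is now at about 0.26 rad, so it is loose. The picture shows the bar still gripped and nearly along the channel. I'll slide along tray +y, about 38 mm to go, with the last part in fine steps.

Request:
{"api": "drive_effector", "payload": {
  "motion": [
    [-0.0058,0.0015,0,0,0],
    [-0.0058,0.0015,0,0,0],
    [-0.0058,0.0015,0,0,0],
    [-0.0058,0.0015,0,0,0],
    [-0.0058,0.0015,0,0,0],
    [0,0,0,0,0],
    [0,0,0,0,0]
  ]
}}

```text
t: 6.6
eef_pos: [0.5121, -0.0205, 0.0932]
tool_rot: [0.001, -0.48, 0.877, -0.0]
contact_force: [0.1, -0.2, 5.3]
gripper_width: 0.149
grasp_force: 59.3
```

Request:
{"api": "drive_effector", "payload": {
  "motion": [
    [-0.0019,0.0005,0,0,0],
    [-0.0019,0.0005,0,0,0],
    [0,0,0,0,0]
  ]
}}

```text
t: 6.9
eef_pos: [0.5129, -0.018, 0.0932]
tool_rot: [-0.0, -0.48, 0.877, -0.001]
contact_force: [-1.2, -2.4, 7.0]
gripper_width: 0.15
grasp_force: 59.5
```

Request:
{"api": "drive_effector", "payload": {
  "motion": [
    [-0.0019,0.0005,0,0,0],
    [0,0,0,0,0],
    [0,0,0,0,0]
  ]
}}

```text
t: 7.2
eef_pos: [0.5135, -0.0162, 0.0932]
tool_rot: [-0.0, -0.48, 0.877, -0.001]
contact_force: [0.0, -3.0, 6.6]
gripper_width: 0.154
grasp_force: 59.5
```

Request:
{"api": "drive_effector", "payload": {
  "motion": [
    [-0.0019,0.0005,0,0,0],
    [0,0,0,0,0],
    [0,0,0,0,0]
  ]
}}

```text
t: 7.5
eef_pos: [0.5141, -0.0144, 0.0932]
tool_rot: [-0.0, -0.48, 0.877, -0.001]
contact_force: [-0.6, -3.9, 6.1]
gripper_width: 0.147
grasp_force: 59.5
```

Request:
{"api": "drive_effector", "payload": {
  "motion": [
    [-0.0019,0.0005,0,0,0],
    [0,0,0,0,0],
    [0,0,0,0,0]
  ]
}}

```text
t: 7.8
eef_pos: [0.5142, -0.0138, 0.0932]
tool_rot: [-0.001, -0.479, 0.878, -0.001]
contact_force: [-1.7, -6.7, 8.4]
gripper_width: 0.154
grasp_force: 59.8
```

Request:
{"api": "drive_effector", "payload": {
  "motion": [
    [-0.0019,0.0005,0,0,0],
    [0,0,0,0,0],
    [0,0,0,0,0]
  ]
}}

```text
t: 8.1
eef_pos: [0.5143, -0.0137, 0.0932]
tool_rot: [-0.002, -0.479, 0.878, -0.001]
contact_force: [-3.4, -10.7, 10.0]
gripper_width: 0.15
grasp_force: 60.1
```

Request:
{"api": "drive_effector", "payload": {
  "motion": [
    [-0.0019,0.0005,0,0,0],
    [0,0,0,0,0],
    [0,0,0,0,0]
  ]
}}

```text
t: 8.4
eef_pos: [0.5143, -0.0136, 0.0932]
tool_rot: [-0.002, -0.478, 0.878, -0.002]
contact_force: [-4.6, -14.8, 12.4]
gripper_width: 0.15
grasp_force: 60.4
```

Run:
```python
from m import *
cv2.imwrite("pics/top5.png",bot.read_camera("top"))
t=bot.read_camera("top");cv2.imwrite("pics/top5c.png",cv2.resize(t[180:260,220:360],(800,457),interpolation=cv2.INTER_CUBIC))
```

```text
(no output)
```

View pics/top5c.png

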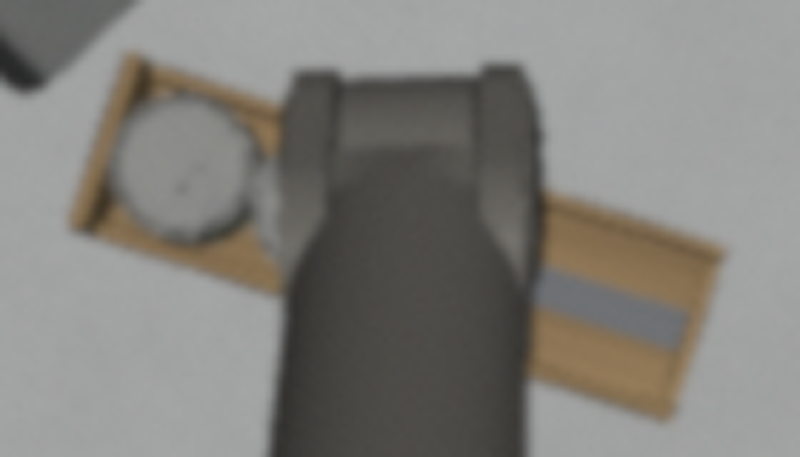

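The row is closed: the force rises with no further travel, and my estimate of the face to end wall distance is 151 mm, against 150.8 mm for a closed row. Now I'll tighten clockwise while keeping light pressure.

Request:
{"api": "drive_effector", "payload": {
  "motion": [
    [0,0,0,0.1,0],
    [0,0,0,0.1,0],
    [0,0,0,0.1,0],
    [0,0,0,0.1,0],
    [0,0,0,0.1,0],
    [0,0,0,0.1,0],
    [0,0,0,0.1,0],
    [0,0,0,0.1,0],
    [0,0,0,0.1,0],
    [0,0,0,0.1,0],
    [0,0,0,0.1,0],
    [0,0,0,0.1,0],
    [0,0,0,0,0],
    [0,0,0,0,0]
  ]
}}

```text
t: 9.9
eef_pos: [0.5142, -0.0129, 0.0934]
tool_rot: [-0.001, 0.101, 0.995, -0.002]
contact_force: [-6.7, -13.8, 15.9]
gripper_width: 0.157
grasp_force: 60.8
```

Run:
```python
from m import *
T=tool();o=bot.get_obs();a=np.degrees(np.arctan2(T[1,1],T[0,1]));print("knob est",np.radians(72.1-(a-90)),o["torque"],o["q"])
```

```text
knob est 1.4609956706227534 [-2.9796  1.4616  0.08  ] [-0.4389  0.4289  0.4227  2.0758 -0.264   0.6904  1.5235]
```

Request:
{"api": "drive_effector", "payload": {
  "motion": [
    [0,0,0,0.06,0],
    [0,0,0,0,0],
    [0,-0.0025,0,0,0],
    [0,-0.0025,0,0,0],
    [0,0,0,0,0]
  ]
}}

```text
t: 10.4
eef_pos: [0.5141, -0.0132, 0.0934]
tool_rot: [-0.0, 0.128, 0.992, -0.0]
contact_force: [-3.0, -2.4, 12.0]
gripper_width: 0.146
grasp_force: 60.6
```

Run:
```python
from m import *
T=tool();o=bot.get_obs();a=np.degrees(np.arctan2(T[1,1],T[0,1]));print("knob est",np.radians(72.1-(a-90)),o["torque"])
```

```text
knob est 1.5159483592330163 [-0.5356  0.8649  0.549 ]
```

At the end of its turn, about 1.5 rad, with the torque rising. I'll open, retreat upward and look.

Request:
{"api": "drive_effector", "payload": {
  "motion": [
    [0,0,0,0,1],
    [0,0,0,0,1],
    [0,0,0,0,1],
    [0,0,0,0,1],
    [0,0,0,0,1],
    [0,0,-0.03,0,1],
    [0,0,-0.04,0,1],
    [0,0,-0.04,0,1],
    [0,0,-0.03,0,1],
    [0,0,0,0,1],
    [0,0,0,0,1]
  ]
}}

```text
t: 11.5
eef_pos: [0.5145, -0.0125, 0.233]
tool_rot: [0.0, 0.128, 0.992, 0.0]
contact_force: [-0.4, -0.4, -1.6]
gripper_width: 1.002
grasp_force: 0.0
```

Run:
```python
from m import *
T=tool();np.save("T6",T);cv2.imwrite("pics/w6.png",bot.read_camera("wrist"));print(T)
```

```text
[[-0.967   0.2548  0.0011  0.5145]
 [ 0.2548  0.967   0.0007 -0.0125]
 [-0.0008  0.001  -1.      0.233 ]
 [ 0.      0.      0.      1.    ]]
```

View pics/w6.png

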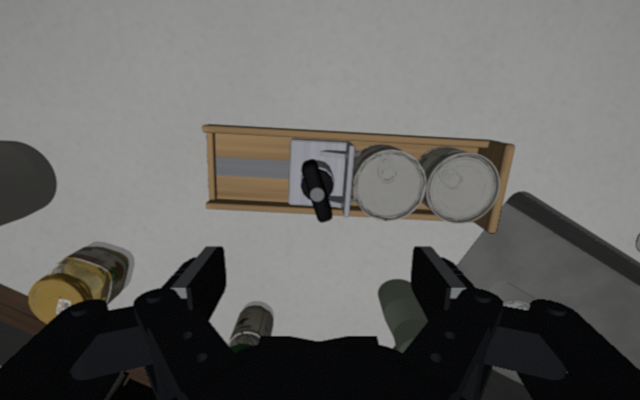

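The picture shows the row closed: stop face about x 352, tins (388,182) and (462,185), and no visible gaps. The bar, though, runs from the cap at (317,195) to its end at (323,218), so it is tilted and I'll measure its angle.

Run:
```python
from m import *
im=cv2.imread("pics/w6.png");C=cam("wrist",np.load("T6.npy"));g=im[:,:,:].max(2)
x,y,r=317,195,7;Y,X=np.mgrid[-r:r+1,-r:r+1];w=((g[y-r:y+r+1,x-r:x+r+1]>60)&(X**2+Y**2<=r*r)).astype(np.uint8)
l=cv2.connectedComponents(w)[1];w=l==l[r,r];d=np.array([x+X[w].mean(),y+Y[w].mean()])
# bar's centre line below the cap
mid=[]
for v in range(203,219):
    c=np.where(g[v,300:340]<45)[0]
    if len(c)>4: mid.append((300+c.mean(),v));
print(d,mid[0],mid[-1],len(mid))
P=np.array([plane(C,p,.119)[:2] for p in mid]);a=plane(C,d,.119)
v=P[-1]-P[0];e=np.degrees(np.arctan2(v[1],v[0]));f=np.degrees(np.arctan2(*(P[-1]-a[:2])[::-1]));print(a,P[-1],e,f,"knob",np.radians(72.1-np.array([e,f])))
```

```text
[316.9097 194.8472] (np.float64(320.5), 203) (np.float64(324.0), 218) 16
[ 0.5145 -0.0129  0.119 ] [ 0.5362 -0.0123] -2.01869799733667 1.6846809811337258 knob [1.2936 1.229 ]
```

The knob is only at about 1.25 rad, so the bar slipped in the pads under the rising torque. I'll regrip with more force, aligned to the bar, and turn it to the end.

Request:
{"api": "drive_effector", "payload": {
  "motion": [
    [0,0,0.03,-0.12,1],
    [0,0,0.04,-0.12,1],
    [0,0,0.035,0,1],
    [0,0,0.025,0,1],
    [0,0,0.009,0,1],
    [0,0,0,0,1],
    [0,0,0,0,0],
    [0,0,0,0,0],
    [0,0,0,0,0],
    [0,0,0,0,0],
    [0,0,0,0,0],
    [0,0,0,0,0],
    [0,0,0,0,0]
  ],
  "clamp_n": 115
}}

```text
t: 12.85
eef_pos: [0.5148, -0.0134, 0.0947]
tool_rot: [0.0, 0.009, 1.0, -0.0]
contact_force: [-1.4, -1.8, 7.8]
gripper_width: 0.139
grasp_force: 110.9
```

Request:
{"api": "drive_effector", "payload": {
  "motion": [
    [0,0,0,0.07,0],
    [0,0,0,0.07,0],
    [0,0,0,0.07,0],
    [0,0,0,0.07,0],
    [0,0,0,0,0],
    [0,0,0,0,0]
  ]
}}

```text
t: 13.45
eef_pos: [0.5148, -0.0133, 0.0948]
tool_rot: [0.0, 0.147, 0.989, -0.0]
contact_force: [-2.8, -1.1, 10.1]
gripper_width: 0.138
grasp_force: 113.8
```

Run:
```python
from m import *
T=tool();o=bot.get_obs();a=np.degrees(np.arctan2(T[1,1],T[0,1]));print("knob est",np.radians(72.1-(a-90)),o["torque"])
```

```text
knob est 1.5539574724056886 [-0.5144  0.6436  0.8506]
```

Request:
{"api": "drive_effector", "payload": {
  "motion": [
    [0,0,0,0,1],
    [0,0,0,0,1],
    [0,0,0,0,1],
    [0,0,0,0,1],
    [0,0,0,0,1],
    [0,0,-0.03,0,1],
    [0,0,-0.04,0,1],
    [0,0,-0.04,0,1],
    [0,0,-0.03,0,1],
    [0,0,0,0,1],
    [0,0,0,0,1]
  ]
}}

```text
t: 14.55
eef_pos: [0.5145, -0.0125, 0.234]
tool_rot: [0.0, 0.148, 0.989, 0.0]
contact_force: [-0.2, -0.7, 0.1]
gripper_width: 1.0
grasp_force: 0.0
```

Run:
```python
from m import *
T=tool();np.save("T7",T);im=bot.read_camera("wrist");cv2.imwrite("pics/w7.png",im);C=cam("wrist",T);print(proj(C,[.5145,-.0129,.119]))
cv2.imwrite("pics/w7c.png",cv2.resize(im[115:245,200:530],(792,312),interpolation=cv2.INTER_CUBIC))
```

```text
[316.8668 194.579 ]
```

View pics/w7c.png

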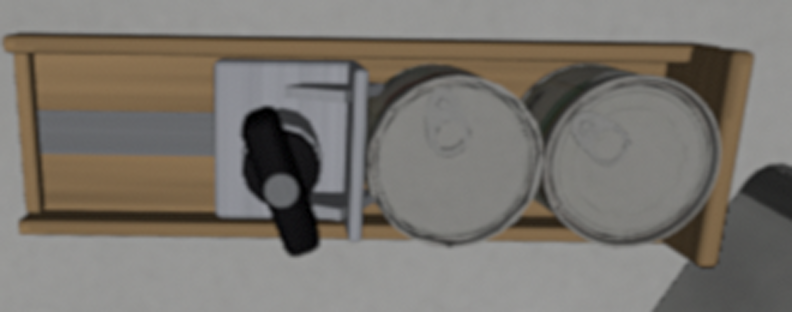

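The crop shows the tins snug, with no gap between stop, tins and wall. The bar still looks tilted, from the cap at about (317,194) to its end at (325,219), so I can't yet tell slip from a bias in my measurement. I'll compare the bar angle numerically across all the views.

Create ba.py:
```python
from m import *
def bar(im,T,ax,half=.027,th=48):
    """rectify top plane z=.119 around the axis (0.5 mm/px, tray axes), dark mask, angle from the free half outside the flange"""
    C=cam("wrist",T);u=np.radians(72.1);ey=np.array([np.cos(u),np.sin(u),0]);ex=np.array([np.sin(u),-np.cos(u),0])
    k=40;src=[proj(C,np.array(ax)+a*ex+b*ey) for a,b in((-.04,-.04),(.04,-.04),(.04,.04),(-.04,.04))]
    H=cv2.getPerspectiveTransform(np.float32(src),np.float32([[0,0],[160,0],[160,160],[0,160]]))
    r=cv2.warpPerspective(im,H,(161,161),flags=cv2.INTER_CUBIC)  # col: tray +x, row: tray +y
    out=[]
    for d in range(26,50,4):   # columns along tray +x from the axis, 0.5 mm each
        c=np.where(r[40:120,80+d].max(1)<th)[0]
        if len(c)>8: out.append((d/2,(c.mean()+40-80)/2,len(c)/2))
    return np.array(out),r
```

Run:
```python
from ba import *
for i,ax in((1,(.5031,-.0484,.119)),(2,(.5031,-.0484,.119)),(6,(.5145,-.0129,.119)),(7,(.5145,-.0129,.119))):
    o,r=bar(cv2.imread(f"pics/w{i}.png"),np.load(f"T{i}.npy"),ax);s=np.polyfit(o[:,0],o[:,1],1)[0]
    print(i,o.tolist(),"bar ang from tray x fit",np.arctan(s),"via axis",np.arctan2(o[:,1],o[:,0]))
```

```text
1 [[13.0, 6.5, 16.5], [15.0, 6.75, 14.0], [17.0, 7.25, 13.0], [19.0, 7.75, 12.0], [21.0, 7.25, 10.0], [23.0, 6.0, 4.5]] bar ang from tray x fit -0.0071427356694131 via axis [0.4636 0.4229 0.4031 0.3873 0.3324 0.2552]
2 [[13.0, 4.0, 13.5], [15.0, 4.75, 13.0], [17.0, 5.5, 13.5], [19.0, 6.0, 12.5], [21.0, 6.0, 10.5], [23.0, 4.5, 4.5]] bar ang from tray x fit 0.09613134853234816 via axis [0.2985 0.3067 0.3129 0.3059 0.2783 0.1932]
6 [[13.0, 5.75, 14.0], [15.0, 6.25, 14.0], [17.0, 6.75, 13.0], [19.0, 7.25, 12.0], [21.0, 6.75, 10.0]] bar ang from tray x fit 0.148889947609497 via axis [0.4164 0.3948 0.378  0.3645 0.311 ]
7 [[13.0, 5.75, 14.0], [15.0, 6.5, 13.5], [17.0, 6.75, 13.0], [19.0, 7.25, 12.0], [21.0, 6.75, 10.0]] bar ang from tray x fit 0.13664316249108688 via axis [0.4164 0.4089 0.378  0.3645 0.311 ]
```

Request:
{"api": "drive_effector", "payload": {
  "motion": [
    [0,0,0.03,-0.14,1],
    [0,0,0.04,-0.14,1],
    [0,0,0.035,0,1],
    [0,0,0.025,0,1],
    [0,0,0.009,0,1],
    [0,0,0,0,1],
    [0,0,0,0,0],
    [0,0,0,0,0],
    [0,0,0,0,0],
    [0,0,0,0,0],
    [0,0,0,0,0],
    [0,0,0,0,0]
  ],
  "clamp_n": 118
}}

```text
t: 15.8
eef_pos: [0.5148, -0.0133, 0.0957]
tool_rot: [0.0, 0.009, 1.0, -0.0]
contact_force: [-3.1, -1.5, 8.1]
gripper_width: 0.141
grasp_force: 113.9
```

Create g.py:
```python
import sys
from m import *
T=tool();o=bot.get_obs();a=np.degrees(np.arctan2(T[1,1],T[0,1]));im=bot.read_camera("wrist");cv2.imwrite(f"pics/g{sys.argv[1]}.png",im)
g=im.max(2).astype(int);c=[]
for v in(312,318,324):  # free end of the bar below the cap, tool frame
    k=np.where(g[v,300:336]<45)[0];c.append((300+k.mean(),len(k)))
print("tool-based knob",np.radians(72.1-(a-90)),"torque z",o["torque"],"end mids",np.round(c,1).tolist(),"width",o["gripper_width"])
```

```bash
python3 g.py a
```

```text
tool-based knob 1.2757203994798856 torque z [-0.3988  0.4921  0.3034] end mids [[317.5, 36.0], [319.5, 26.0], [nan, 0.0]] width 0.1409907572614399
```

Request:
{"api": "drive_effector", "payload": {
  "motion": [
    [0,0,0,0.05,0],
    [0,0,0,0.05,0],
    [0,0,0,0,0],
    [0,0,0,0,0]
  ],
  "only": "t:"
}}

```text
t: 16.25
tool_rot: [0.0, 0.059, 0.998, -0.0]
```

```bash
python3 g.py b
```

```text
tool-based knob 1.3761938149097026 torque z [-0.4418  0.5078  0.1404] end mids [[317.5, 36.0], [318.5, 26.0], [nan, 0.0]] width 0.13736251469596422
```

Request:
{"api": "drive_effector", "payload": {
  "motion": [
    [0,0,0,0.05,0],
    [0,0,0,0.05,0],
    [0,0,0,0,0],
    [0,0,0,0,0]
  ],
  "only": "t:"
}}

```text
t: 16.7
tool_rot: [0.0, 0.109, 0.994, -0.0]
```

```bash
python3 g.py c
```

Run:
```python
import cv2
r=cv2.imread("pics/w3.png")
for n in "abc":
    im=cv2.imread(f"pics/g{n}.png");s=cv2.matchTemplate(im[285:340,280:355],r[295:332,295:342],cv2.TM_CCOEFF_NORMED);print(n,cv2.minMaxLoc(s)[1:4:2])
    print("row 320",im[320,290:346,1].tolist())
```

```text
tool-based knob 1.476051139501394 torque z [-0.4301  0.6073  0.223 ] end mids [[317.5, 36.0], [318.5, 26.0], [nan, 0.0]] width 0.13552743947013843
a (0.8597350120544434, (16, 5))
row 320 [11, 7, 9, 18, 19, 15, 13, 60, 131, 173, 179, 176, 177, 175, 177, 170, 135, 69, 17, 9, 14, 15, 18, 15, 18, 16, 18, 15, 16, 15, 14, 15, 17, 16, 14, 14, 15, 12, 14, 8, 10, 44, 105, 156, 177, 179, 179, 175, 143, 73, 19, 18, 22, 21, 14, 11]
b (0.8577042818069458, (16, 5))
row 320 [11, 8, 10, 17, 17, 14, 14, 60, 130, 174, 180, 179, 178, 180, 178, 156, 103, 42, 9, 11, 14, 17, 18, 18
[... 153 characters left out ...]
1108, (16, 5))
row 320 [8, 10, 13, 16, 17, 13, 16, 60, 130, 174, 180, 178, 178, 178, 175, 155, 102, 41, 9, 11, 15, 17, 17, 16, 18, 18, 17, 17, 17, 17, 16, 16, 16, 17, 18, 15, 15, 14, 13, 8, 20, 73, 133, 171, 178, 176, 178, 174, 142, 72, 21, 20, 23, 20, 15, 10]g.py:6: RuntimeWarning: Mean of empty slice.
  k=np.where(g[v,300:336]<45)[0];c.append((300+k.mean(),len(k)))
  ret = ret.dtype.type(ret / rcount)
g.py:6: RuntimeWarning: Mean of empty slice.
  k=np.where(g[v,300:336]<45)[0];c.append((300+k.mean(),len(k)))
  ret = ret.dtype.type(ret / rcount)
g.py:6: RuntimeWarning: Mean of empty slice.
  k=np.where(g[v,300:336]<45)[0];c.append((300+k.mean(),len(k)))
  ret = ret.dtype.type(ret / rcount)
```

The bar turns with the pads (1.48 rad, low torque, no slip), so it goes back somewhere during release. I'll open slowly and watch.

Create g2.py:
```python
import sys
from m import *
o=bot.get_obs();im=bot.read_camera("wrist");cv2.imwrite(f"pics/g{sys.argv[1]}.png",im);g=im.max(2)
print(sys.argv[1],round(o["gripper_width"],3),"tz",np.round(o["torque"],2),"F",np.round(o["contact_force"],1))
for v in(230,250,310,320):
    k=(g[v,280:356]<45).astype(np.uint8);d=np.flatnonzero(np.diff(np.r_[0,k,0]));print(v,(d+280).reshape(-1,2).tolist())
```

```bash
python3 g2.py c2
```

```text
c2 0.135 tz [-0.37  0.55  0.22] F [-1.7 -2.2  8.9]
230 [[293, 344]]
250 [[280, 290], [300, 337], [348, 356]]
310 [[280, 356]]
320 [[280, 297], [307, 331], [340, 356]]
```

Request:
{"api": "drive_effector", "payload": {
  "motion": [
    [0,0,0,0,0.18]
  ],
  "only": "force"
}}

```text
contact_force: [0.8, -3.2, 4.5]
grasp_force: 3.4
```

```bash
python3 g2.py d
```

```text
d 0.178 tz [-0.51 -0.11  0.16] F [ 0.8 -3.2  4.5]
230 [[292, 344]]
250 [[280, 285], [296, 341], [352, 356]]
310 [[280, 299], [307, 336], [339, 356]]
320 [[280, 292], [310, 333], [345, 356]]
```

Request:
{"api": "drive_effector", "payload": {
  "motion": [
    [0,0,0,0,0.25]
  ],
  "only": "force"
}}

```text
contact_force: [-0.1, -0.8, -0.7]
grasp_force: 0.3
```

```bash
python3 g2.py e
```

```text
e 0.253 tz [-0.09 -0.05  0.06] F [-0.1 -0.8 -0.7]
230 [[289, 343]]
250 [[289, 348]]
310 [[280, 291], [313, 342], [346, 356]]
320 [[280, 284], [316, 341], [353, 356]]
```

Request:
{"api": "drive_effector", "payload": {
  "motion": [
    [0,0,0,0,0.4],
    [0,0,0,0,0.4]
  ],
  "only": "force"
}}

```text
contact_force: [0.8, -0.0, -0.4]
grasp_force: 0.0
```

```bash
python3 g2.py f
```

```text
f 0.399 tz [-0.03 -0.05  0.02] F [ 0.8 -0.  -0.4]
230 [[287, 342]]
250 [[280, 283], [289, 346], [353, 356]]
310 [[312, 343]]
320 [[315, 342]]
```

Create e.py:
```python
from m import *
def edges(name,T,rows):
    im=cv2.imread(f"pics/{name}.png");g=cv2.GaussianBlur(im.max(2),(3,3),0).astype(float);C=cam("wrist",T);L=[];Rr=[]
    for v in rows:
        k=np.flatnonzero(g[v,296:350]>90)+296
        l=k[k<322];r=k[k>322]
        # a dark run around the bar bounded by bright pixels, sub-pixel at level 90
        if len(l): a=l.max();L.append((a+(g[v,a]-90)/(g[v,a]-g[v,a+1]),v))
        if len(r): b=r.min();Rr.append((b-(g[v,b]-90)/(g[v,b]-g[v,b-1]),v))
    for n,E in(("L",L),("R",Rr)):
        if len(E)<5: print(name,n,len(E));continue
        P=np.array([plane(C,p,.119)[:2] for p in E]);vx,vy,_,_=cv2.fitLine(P.astype(np.float32)*1000,cv2.DIST_HUBER,0,.01,.01).ravel()
        a=np.degrees(np.arctan2(vy,vx));a=(a+90)%180-90;print(name,n,len(E),np.round(E[0],1),np.round(E[-1],1),"bar dir",round(a,1),"knob",round(np.radians(72.1-a),3))
```

Run:
```python
from e import *
T=tool()
for n in("c2","d","e","f"): edges(n,T,range(296,326))
g=cv2.imread("pics/gc2.png").max(2)
print()
for n in("gc2","gd","ge","gf"): edges(n,T,range(312,324))
```

```text
[ WARN:0@0.025] global loadsave.cpp:275 findDecoder imread_('pics/c2.png'): can't open/read file: check file path/integrity
Traceback (most recent call last):
  File "e.py", line 3, in edges
    im=cv2.imread(f"pics/{name}.png");g=cv2.GaussianBlur(im.max(2),(3,3),0).astype(float);C=cam("wrist",T);L=[];Rr=[]
                                                         ^^^^^^
AttributeError: 'NoneType' object has no attribute 'max'
```

Run:
```python
from e import *
T=tool()
for n in("gc2","gd","ge","gf"): edges(n,T,range(312,324));
for n in("ge","gf"): edges(n,T,range(290,324))
im=cv2.imread("pics/gf.png").max(2)
for v in(285,295,305,315,322,328,334):print(v,im[v,290:356:2].tolist())
```

```text
gc2 L 7 [304.1 317. ] [308.4 323. ] bar dir 16.3 knob 0.973
gc2 R 6 [333.5 318. ] [328.5 323. ] bar dir -48.9 knob 2.112
gd L 12 [305.8 312. ] [311. 323.] bar dir 9.0 knob 1.102
gd R 12 [335.8 312. ] [328.7 323. ] bar dir -32.4 knob 1.823
ge L 12 [312.1 312. ] [317.1 323. ] bar dir 7.4 knob 1.129
ge R 11 [343.8 313. ] [337. 323.] bar dir -32.6 knob 1.827
gf L 12 [311.8 312. ] [316.3 323. ] bar dir 3.6 knob 1.196
gf R 12 [343.2 312. ] [339.9 323. ] bar dir -21.6 knob 1.635
ge L 34 [305.6 290. ] [317.1 323. ] bar dir 1.8 knob 1.227
ge R 15 [342.2 302. ] [337. 323.] bar dir -21.5 knob 1.634
gf L 34 [322.3 290. ] [316.3 323. ] bar dir 2.9 knob 1.209
gf R 34 [340.4 290. ] [339.9 323. ] bar dir -7.1 knob 1.382
285 [176, 177, 177, 178, 177, 176, 155, 115, 125, 123, 125, 126, 125, 124, 127, 126, 125, 124, 126, 95, 14, 11, 7, 9, 7, 124, 177, 175, 174, 173, 174, 177, 145]
295 [176, 177, 176, 175, 176, 175, 176, 176, 106, 12, 19, 20, 20, 20, 22, 21, 22, 21, 21, 21, 17, 15, 15, 13, 6, 25, 141, 176, 176, 177, 177, 176, 176]
305 [177, 176, 176, 176, 178, 177, 177, 177, 178, 173, 70, 14, 20, 20, 20, 21, 19, 20, 21, 20, 19, 19, 16, 14, 11, 4, 74, 174, 177, 177, 177, 177, 176]
315 [177, 177, 175, 175, 175, 175, 176, 177, 178, 177, 180, 141, 17, 16, 20, 20, 20, 20, 19, 20, 19, 18, 18, 19, 14, 10, 16, 133, 179, 174, 177, 177, 178]
322 [177, 176, 176, 176, 176, 176, 176, 176, 176, 177, 176, 179, 157, 54, 13, 18, 17, 17, 18, 18, 19, 18, 18, 15, 12, 38, 132, 179, 178, 177, 177, 178, 177]
328 [175, 175, 175, 176, 176, 177, 176, 177, 176, 177, 177, 177, 176, 177, 175, 135, 113, 105, 132, 169, 174, 181, 179, 177, 178, 177, 177, 177, 177, 178, 178, 178, 177]
334 [180, 178, 178, 177, 176, 177, 176, 176, 177, 176, 175, 175, 173, 174, 175, 175, 174, 175, 174, 175, 175, 177, 177, 177, 176, 176, 176, 178, 179, 179, 181, 180, 180]
```

Create le.py:
```python
from m import *
def left(name,T,rows,c0,c1,lev=70):
    g=cv2.imread(f"pics/{name}.png").max(2).astype(float);C=cam("wrist",T);E=[]
    for v in rows:
        for c in range(c0,c1):
            if g[v,c]>=lev>g[v,c+1]: E.append((c+(g[v,c]-lev)/(g[v,c]-g[v,c+1]),v));break
    P=np.float32([plane(C,p,.119)[:2]*1000 for p in E]);vx,vy,_,_=cv2.fitLine(P,cv2.DIST_HUBER,0,.01,.01).ravel();a=(np.degrees(np.arctan2(vy,vx))+90)%180-90
    print(name,[round(e[0],1) for e in E],"bar dir",round(a,1),"knob",round(np.radians(72.1-a),3));return a
```

Run:
```python
from le import *
T=tool()
left("gf",T,range(293,312,2),296,330);left("ge",T,range(293,312,2),296,330)
g=cv2.imread("pics/gf.png");m=cv2.inRange(g,(90,90,90),(140,140,140));m[:262]=0;m[300:]=0;m[:,:295]=0;m[:,340:]=0
n,l,s,c=cv2.connectedComponentsWithStats(m);k=1+s[1:,4].argmax();print("cap",c[k],s[k]);C=cam("wrist",T);a=plane(C,c[k],.119);print(a)
for i,(rows,c0,c1) in {"w1":(range(197,207),292,320),"w2":(range(254,264),368,395),"w6":(range(203,213),304,330),"w7":(range(203,213),304,330)}.items():
    left(i,np.load(f"T{i[1]}.npy"),rows,c0,c1)
```

```text
gf [np.float64(306.0), np.float64(306.6), np.float64(307.3), np.float64(308.0), np.float64(308.6), np.float64(309.3), np.float64(310.0), np.float64(310.6), np.float64(311.1), np.float64(311.9)] bar dir 3.2 knob 1.203
ge [np.float64(306.8), np.float64(307.4), np.float64(307.9), np.float64(308.5), np.float64(309.2), np.float64(309.8), np.float64(310.4), np.float64(310.9), np.float64(311.5), np.float64(312.1)] bar dir 1.7 knob 1.229
cap [315.5158 278.9278] [300 267  30  25 568]
[ 0.5142 -0.0132  0.119 ]
w1 [np.float64(299.5), np.float64(299.8), np.float64(300.2), np.float64(300.2), np.float64(301.1), np.float64(301.7), np.float64(302.2), np.float64(302.6)] bar dir 0.8 knob 1.244
w2 [np.float64(373.4), np.float64(373.7), np.float64(374.0), np.float64(374.4), np.float64(374.8), np.float64(375.1), np.float64(375.5), np.float64(375.9), np.float64(376.2), np.float64(376.7)] bar dir 4.9 knob 1.172
w6 [np.float64(312.2), np.float64(312.5), np.float64(312.4), np.float64(313.1), np.float64(313.9), np.float64(314.4), np.float64(314.6), np.float64(314.9)] bar dir 1.8 knob 1.228
w7 [np.float64(312.8), np.float64(313.0), np.float64(312.7), np.float64(313.9), np.float64(314.5), np.float64(315.1), np.float64(315.6), np.float64(315.8)] bar dir 2.0 knob 1.224
```

Request:
{"api": "drive_effector", "payload": {
  "motion": [
    [0,0,0,0,0.4],
    [0,0,0,0,0.4],
    [0,0,0,0,0.4],
    [0,0,0,0,0.4],
    [0,0,0,0,0.4],
    [0,0,0,0,0.4]
  ],
  "only": "t:|width"
}}

```text
t: 17.95
tool_rot: [0.0, 0.109, 0.994, 0.0]
gripper_width: 0.402
```

Run:
```python
from le import *
T=tool();cv2.imwrite("pics/gh.png",bot.read_camera("wrist"));left("gh",T,range(293,312,2),296,330);print(T[:2,1],bot.get_obs()["gripper_width"])
```

```text
gh [np.float64(307.0), np.float64(307.7), np.float64(308.4), np.float64(309.0), np.float64(309.6), np.float64(310.3), np.float64(311.0), np.float64(311.5), np.float64(312.3), np.float64(312.9)] bar dir 3.1 knob 1.204
[0.2161 0.9764] 0.40043029484655374
```

Request:
{"api": "drive_effector", "payload": {
  "motion": [
    [0,0,0,-0.135,0.5],
    [0,0,0,-0.135,0.5],
    [0,0,0,0,0],
    [0,0,0,0,0],
    [0,0,0,0,0],
    [0,0,0,0,0]
  ],
  "clamp_n": 118,
  "only": "t:|width"
}}

```text
t: 18.6
tool_rot: [0.0, -0.024, 1.0, -0.0]
gripper_width: 0.139
```

Create k.py:
```python
from m import *
T=tool();o=bot.get_obs();a=np.degrees(np.arctan2(T[1,1],T[0,1]));print("tool knob",round(np.radians(162.1-a),3),"tz",o["torque"].round(2),"w",round(o["gripper_width"],3),"F",o["contact_force"].round(1))
```

```bash
python3 k.py
```

```text
tool knob 1.21 tz [-0.28  0.39 -0.03] w 0.139 F [-0.9 -1.7  5.1]
```

Request:
{"api": "drive_effector", "payload": {
  "motion": [
    [0,0,0,0.1,0],
    [0,0,0,0.1,0],
    [0,0,0,0.1,0]
  ],
  "only": "t:"
}}

```text
t: 18.9
tool_rot: [0.0, 0.127, 0.992, -0.0]
```

```bash
python3 k.py
```

```text
tool knob 1.512 tz [-0.32  0.35  0.6 ] w 0.136 F [-2.1 -1.5  6.2]
```

Request:
{"api": "drive_effector", "payload": {
  "motion": [
    [0,0,0,0.05,0]
  ],
  "only": "t:"
}}

```text
t: 19.0
tool_rot: [0.0, 0.15, 0.989, -0.001]
```

```bash
python3 k.py
```

```text
tool knob 1.559 tz [-0.49  0.54  1.85] w 0.138 F [-2.2 -1.7  7.2]
```

Request:
{"api": "drive_effector", "payload": {
  "motion": [
    [0,0,0,0.05,0]
  ],
  "only": "t:"
}}

```text
t: 19.1
tool_rot: [0.0, 0.172, 0.985, -0.001]
```

```bash
python3 k.py
```

```text
tool knob 1.604 tz [-0.61  0.57  2.74] w 0.134 F [-3.6 -2.8  8.2]
```

Request:
{"api": "drive_effector", "payload": {
  "motion": [
    [0,0,0,0.05,0],
    [0,0,0,0,0],
    [0,0,0,0,0]
  ],
  "only": "t:"
}}

```text
t: 19.4
tool_rot: [0.0, 0.194, 0.981, -0.001]
```

```bash
python3 k.py
```

```text
tool knob 1.648 tz [-0.78  0.63  3.27] w 0.138 F [-2.8 -4.4  8.5]
```

The end stop is clearly reached, with the torque at 3.3 N m. I'll release slowly and measure the bar.

Request:
{"api": "drive_effector", "payload": {
  "motion": [
    [0,0,0,-0.08,0],
    [0,0,0,-0.05,0],
    [0,0,0,0,0.16]
  ],
  "clamp_n": 40,
  "only": "t:|force"
}}

```text
t: 19.7
tool_rot: [0.0, 0.134, 0.991, -0.0]
contact_force: [-1.0, -2.6, 3.8]
grasp_force: 22.1
```

```bash
python3 g2.py i; python3 k.py
```

```text
i 0.158 tz [-0.42  0.22  0.54] F [-1.  -2.6  3.8]
230 [[293, 343]]
250 [[280, 287], [298, 339], [350, 356]]
310 [[280, 300], [305, 333], [337, 356]]
320 [[280, 295], [306, 332], [343, 356]]
tool knob 1.529 tz [-0.51  0.22  0.56] w 0.161 F [-0.9 -2.1  4.2]
```

Request:
{"api": "drive_effector", "payload": {
  "motion": [
    [0,0,0,0,0.2],
    [0,0,0,0,0.25]
  ],
  "only": "t:|force"
}}

```text
t: 19.95
tool_rot: [0.0, 0.135, 0.991, 0.0]
contact_force: [0.5, -2.0, 0.8]
grasp_force: 1.0
```

```bash
python3 g2.py j
```

```text
j 0.25 tz [-0.43 -0.16  0.02] F [ 0.5 -2.   0.8]
230 [[288, 343]]
250 [[289, 348]]
310 [[280, 291], [313, 356]]
320 [[280, 284], [317, 342], [353, 356]]
```

Request:
{"api": "drive_effector", "payload": {
  "motion": [
    [0,0,0,0,0.32],
    [0,0,0,0,0.4],
    [0,0,0,0,0.4]
  ],
  "only": "t:|force"
}}

```text
t: 20.3
tool_rot: [-0.0, 0.133, 0.991, 0.0]
contact_force: [0.2, -0.6, 1.1]
grasp_force: 0.0
```

```bash
python3 g2.py k
```

Run:
```python
from le import *
T=tool()
for n in("gj","gk"):left(n,T,range(293,312,2),296,330)
```

```text
k 0.401 tz [-0.   -0.02  0.04] F [ 0.2 -0.6  1.1]
230 [[285, 342]]
250 [[280, 283], [289, 345], [353, 356]]
310 [[314, 345]]
320 [[318, 344]]
gj [np.float64(307.1), np.float64(307.9), np.float64(308.4), np.float64(309.0), np.float64(309.7), np.float64(310.4), np.float64(311.0), np.float64(311.6), np.float64(312.3), np.float64(313.0)] bar dir -0.0 knob 1.259
gk [np.float64(307.0), np.float64(308.0), np.float64(308.5), np.float64(309.4), np.float64(310.1), np.float64(311.0), np.float64(311.6), np.float64(312.5), np.float64(313.3), np.float64(314.0)] bar dir 3.0 knob 1.206
```

The knob always relaxes to about 1.2 rad by this measure, which is right at the threshold. I'll get a clean reading by putting the camera straight above the knob, aligned with the bar, and measuring bar and tray edges in the same picture.

Request:
{"api": "drive_effector", "payload": {
  "motion": [
    [0,0,-0.04,0,0.5],
    [0,0,-0.04,0,0.5],
    [0,0,-0.03,-0.13,0.5],
    [0,0,0,-0.13,0.5],
    [-0.033,0,0,0,0.5],
    [-0.034,0,0,0,0.5],
    [0,0,0,0,0.5],
    [0,0,0,0,0.5]
  ],
  "only": "t:|eef"
}}

```text
t: 21.15
eef_pos: [0.5811, -0.0134, 0.2042]
tool_rot: [-0.001, 0.004, 1.0, -0.0]
```

Run:
```python
from m import *
T=tool();np.save("T8",T);im=bot.read_camera("wrist");cv2.imwrite("pics/w8.png",im);C=cam("wrist",T)
a=np.degrees(np.arctan2(T[1,1],T[0,1]));print("tool knob",np.radians(162.1-a));c=proj(C,[.5142,-.0132,.119]);print("cap px",c)
g=im.max(2).astype(float);x,y=c.astype(int)
for v in range(y-42,y+44,6):
    k=(g[v,x-60:x+60]<50).astype(np.uint8);d=np.flatnonzero(np.diff(np.r_[0,k,0]));print(v,(d+x-60).reshape(-1,2).tolist())
```

```text
tool knob 1.2665062731910188
cap px [316.9507 113.2443]
71 [[323, 325]]
77 [[308, 324], [341, 342]]
83 [[307, 325], [358, 360]]
89 [[307, 325]]
95 [[308, 326]]
101 [[303, 332]]
107 [[300, 311], [324, 336]]
113 [[299, 309], [327, 336]]
119 [[300, 310], [325, 335]]
125 [[303, 333]]
131 [[310, 327]]
137 [[310, 327]]
143 [[311, 328]]
149 [[313, 325]]
155 []
```

Create fin.py:
```python
from m import *
import sys
n=sys.argv[1];T=np.load(f"T{n}.npy");im=cv2.imread(f"pics/w{n}.png");C=cam("wrist",T);g=im.max(2).astype(float);lev=70
def sub(v,cs):
    for a,b in zip(cs[:-1],cs[1:]):
        if g[v,a]>=lev>g[v,b]: return a+(b-a)*(g[v,a]-lev)/(g[v,a]-g[v,b])
cx,cy=map(int,sys.argv[2:4]);L=[];Rt=[]
for v in list(range(cy-33,cy-18))+list(range(cy+19,cy+31)):
    m=np.flatnonzero(g[v,cx-22:cx+22]<50).mean()+cx-22;m=int(m)
    L.append((sub(v,list(range(m-20,m))),v));Rt.append((sub(v,list(range(m+20,m,-1))),v))
def ang(E,z):
    P=np.float32([plane(C,p,z)[:2]*1000 for p in E if p[0] is not None]);vx,vy,_,_=cv2.fitLine(P,cv2.DIST_HUBER,0,.01,.01).ravel();return (np.degrees(np.arctan2(vy,vx))+180)%180
b=[(ang(E,.119)+90)%180-90 for E in(L,Rt)]
hsv=cv2.cvtColor(im,cv2.COLOR_BGR2HSV);m=cv2.inRange(hsv,(8,60,50),(25,255,255));m=cv2.morphologyEx(m,cv2.MORPH_OPEN,np.ones((3,3),np.uint8))
cn=max(cv2.findContours(m,cv2.RETR_EXTERNAL,cv2.CHAIN_APPROX_NONE)[0],key=cv2.contourArea)
ln=cv2.HoughLinesP(cv2.drawContours(np.zeros_like(m),[cn],-1,255,1),1,np.pi/720,40,minLineLength=90,maxLineGap=8)
res=[]
for x0,y0,x1,y1 in ln[:,0]:
    a=ang([(x0,y0),(x1,y1)],.03);res.append((round(np.hypot(x1-x0,y1-y0)),round(a,1),(x0,y0,x1,y1)))
print("bar dirs",b,"->knob with 72.1:",np.radians(72.1-np.mean(b)));print(*sorted(res,key=lambda r:-r[0])[:8],sep="\n")
```

```bash
python3 fin.py 8 317 113
```

```text
bar dirs [np.float32(2.807434), np.float32(2.608551)] ->knob with 72.1: 1.2111189
(331, np.float32(72.2), (np.int32(204), np.int32(21), np.int32(518), np.int32(127)))
(328, np.float32(72.2), (np.int32(202), np.int32(21), np.int32(513), np.int32(126)))
(311, np.float32(71.8), (np.int32(182), np.int32(120), np.int32(478), np.int32(214)))
(167, np.float32(72.0), (np.int32(316), np.int32(162), np.int32(475), np.int32(212)))
(100, np.float32(162.3), (np.int32(496), np.int32(222), np.int32(540), np.int32(132)))
```

Bar and tray edges in the same picture put the knob at 1.21 rad, and it does not drift. It was driven to its end stop and relaxes to this value each time. The row is snug and the gripper is clear, so I'll hand in.

```bash
python3 -c "
from station import bot
print(bot.get_obs()['t'],bot.get_obs()['contact_force']);print(bot.hand_in())"
```

```text
21.2 [-0.79112294 -0.10145366 -0.53986628]
the job is handed in; nothing more can be done
None
```

The job is handed in at 21.2 s, result not shown: both tins are snug between stop and end wall, the knob was turned to its end stop and let go, and nothing is touching; the one doubt is that the knob springs back to about 1.21 rad, barely over the 1.2 rad required.

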